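# Fit the spacer on a frame stand and hold the hidden bolt head against the spanner

## Robot

A 7-joint arm with a two-finger parallel gripper is mounted at the origin on the work surface. World frame = base frame: x ahead of the robot, y to its left, z up, the work surface at z = 0. Lengths are in m, angles in rad, forces in N, time in s.
With the tool pointing down it reaches from about 0.4 to 0.85 m from the base axis. Payload 10.4 kg.
Tool frame: the origin (TCP) lies between the finger pads, 19 mm behind the fingertips; this is the grasp point; z points along the fingers, y is the line along which they close (so a half turn about z gives the same grasp; the last joint's range is limited). The gripper opens to 87 mm and grips with 3 to 60 N. Pads are 19 mm wide; open, the fingers measure 117 mm over their backs; the gripper's body (75 mm by 190 mm) begins 51 mm behind the grasp point.
Start: joints at [-1.352, 0.332, -0.065, 1.46, 0.022, 1.35, -0.088], TCP at [0.15, 0.607, 0.241] pointing down, gripper open.
Joint ranges: [-2.6, 2.6], [-0.5, 2.12], [-1.47, 1.34], [0.16, 2.42], [-1.27, 4.41], [0.06, 2.06], [-2.6, 2.6]. Speed limits (rad/s): [2.22, 2.22, 2.79, 2.79, 3.14, 3.14, 3.14].

## Interface

Orientations are given as a unit quaternion [x, y, z, w].
In Python, from bench import r gives the robot as it stands.
- The arm moves only by the shell command python3 jog.py 'ROWS' [FORCE]. ROWS is a JSON list of rows, 1 to 12 of them, each of 5 numbers: dx, dy, dz in m, then a turn about the tool's z in rad, then the finger opening in m; each row is the pose to reach, as a shift and turn from the pose commanded when the command began, along the tool's axes at that moment; what a row does not reach only later rows make up. A row lasts 1/10 s, in which the tool goes at most 0.05 m and 0.15 rad, less where a joint would pass 70% of its speed; a pose out of reach is approached as far as the arm can. The fingers move at their own pace and stop on an object; FORCE is the grip in N (left out, the last holds). Time passes only in rows, so rows that do not move let the fingers close. It prints the time, the measured TCP pose, the force, the opening and the grip force at its end.
- r.read_state(): the state, without advancing time (a new reading comes with each control period).
- r.camera(name): name is "scene" or "top"; returns a dict with "img" (480x640x3 uint8, red, green, blue), "fx", "fy", "cx", "cy" (pixels), "pose" (4x4, takes a point from camera to world coordinates). Camera axes: x right, y down, z forward; pixel columns grow to the right and rows downward; lengths in m; the calibration is good to about 2 mm. A picture is of the moment at which its call begins. There is no depth.
- r.close_job(): hands the job in; it is judged then, once.
The state is a dict: "time": time; "joint_positions": joint angles; "joint_vel": joint speeds; "joint_torque": joint torques, N m; "ee_pos": TCP position; "eef_rot": TCP orientation; "ft_force": force on the tool from outside, world axes, zero at the start; "torque": the same for the moment, N m; "width": finger opening in m; "grip_force": force on a finger pad.
Only numpy, scipy, OpenCV 4.12 (cv2) and the standard library are available. Lean on these libraries where they do the work, as an engineer would, in place of code of your own. Each camera call takes 0.05 s, during which the arm holds its last target. There are 200 camera calls.

## Task

Finish preparing the picture-frame stand: slide the tall aluminium spacer over the upright post until it sits flat on the base, and let go of it. Then reach down into the narrow gap behind the bracket, grip the hidden hex bolt head and turn it back until the drooping spanner on the other side of the bracket stands level, and finish while still holding the head there so the bolt cannot turn; hold it by the head only, with nothing touching the spanner. Leave the other things on the table where they are.

Things in the scene. Friction and masses are not known exactly. Their poses are not given: they have to be found in the camera images.
- stand: Frame stand, fixed: plywood base 200 x 300 x 12 mm (x, y, z). Origin: centre of the base's underside; z up. Its x axis points from the spanner side through the bracket to the gap behind; its y axis points along the level spanner. In this frame: post axis at x 0, y -100 mm; bolt axis along x at y 50, z 78 mm.
- post_foot (a point): The foot of the upright steel post: on its axis at the top face of the base, 12 mm above the table. The seated spacer's underside centre lies here. The post is 14 mm in diameter.
- post_top (a point): The tip of the post, 50 mm above the base (62 mm above the table); the last 6 mm taper to 8 mm diameter.
- spacer: The spacer: a plain aluminium sleeve, loose, upright on the table, 32 mm outside diameter, 18 mm bore, 25 mm tall, about 50 g. Origin: centre of its underside; z along its bore. Taller and wider-bored than the flat washer near it; the two may have changed places.
- bolt_head (a point): Hidden steel hex bolt head in the gap: 19 mm across flats, 22 over corners, 14 long. Origin: its centre on the bolt axis, at stand x 22, y 50, z 78 mm (covers x 15 to 29), 22 mm below the tops of bracket and board. x: bolt axis; y: normal to one pair of flats, pointing as the spanner does. An 18 mm round collar fills the space to the bracket. Turns as one with the spanner.
- bolt (a joint): Turn of bolt, head and spanner, rad: 0 with the spanner level and one pair of head flats upright; positive as the spanner's free end droops (the head turns by minus this angle about stand x). The spanner's weight (a moment of 0.05 to 0.1 N m) rests it at its stop, 0.32, and it falls back there unless held. Other stop: -0.6.
- bracket_top (a point): Middle of the bracket's top edge, 100 mm above the table, at stand x 0, y 50. The bracket is an upright dark steel plate 6 mm thick (x), 70 mm wide (y), with a foot 45 x 70 mm in front of it (top 17 mm above the table).
- board_top (a point): Middle of the backing board's top edge, 100 mm above the table, at stand x 58, y 50. The board is upright wood, 18 mm thick, 70 mm wide. The gap between bracket and board is 46 mm wide along x (stand x 3 to 49), open at the top and at both y ends.
- spanner_end (a point): Steel spanner fixed on the nut in front of the bracket (stand x -20 mm), 8 mm thick, 15 mm wide, 32 mm round end on the nut; its free end (26 mm round) is 143 mm out. This point: centre of the free end, at stand x -20 mm; y axis along the spanner.
- washer: A flat thick aluminium washer, 36 mm outside, 10 mm bore (does not fit the post), 8 mm tall, loose. Origin: centre of underside. To be left alone.
- tub: White tub with blue lid, 110 mm diameter, 100 mm tall. Origin: centre of underside. Leave alone.
- glue_jar: Small white jar with black lid, 52 mm diameter, 55 mm tall. Origin: centre of underside. Leave alone.
- brush: Paint brush lying on the table near the robot. Leave alone.
- screwdriver: Screwdriver lying on the table near the robot. Leave alone.

How it is judged:
On the way:
1. the spacer sits on the base around the post, let go (horizontal distance between spacer and post_foot below 0.004 m and z of spacer in the frame of post_foot between -0.004 and 0.004 m and angle between spacer's own z axis and vertical below 0.1 rad and contact force between the fingers and spacer below 0.2 N), for 0.2 s.
At the end, for the whole second after the job is handed in: Spacer seated on the base round the post (within 4 mm, upright within 0.1 rad), untouched; bolt still and within 0.12 rad of level, its head held between the fingers (over 5 N, TCP within 22 mm of its centre); nothing touches the spanner; the robot is still holding (horizontal distance between spacer and post_foot below 0.004 m and z of spacer in the frame of post_foot between -0.004 and 0.004 m and angle between spacer's own z axis and vertical below 0.1 rad and contact force between the arm and spacer below 0.2 N and value of joint bolt between -0.12 and 0.12 rad and velocity of joint bolt between -0.1 and 0.1 rad/s and contact force between the fingers and bolt above 5 N and distance between the grasp point and bolt_head below 0.022 m and contact force between each of bolt_c8, bolt_c9, bolt_c10 and anything else below 0.3 N); the arm keeps its last pose, push and grip.
It fails at once if another thing on the table is disturbed (washer, tub or jar moved over 30 mm, brush or screwdriver over 40 mm) (distance of any of washer, tub, glue_jar from where it was at the start of the episode above 0.03 m or distance of any of brush, screwdriver from where it was at the start of the episode above 0.04 m).
It also fails if it takes over 53 s, if anything falls off the work surface, if the arm or the gripper's body presses on something with over 40 N, if the wrist force passes 120 N, or if a joint passes its speed limit or range.

## Working session

There is one attempt and no reset: what is moved stays moved. The work goes in short steps, Python scripts to look and compute and a shell command to move; the robot and the scene stay as the last step left them, time stands still between calls to the robot, and variables do not carry over. Pictures are saved under pics/ and viewed, at most 10 in all, crops included, and the job is handed in when it is done.

```bash
ls; mkdir -p pics
python3 - <<'E'
from bench import r
import cv2,numpy as np
for n in("scene","top"):
    c=r.camera(n); cv2.imwrite(f"pics/{n}0.png",c["img"][:,:,::-1]); print(n,c["fx"],c["fy"],c["cx"],c["cy"]);print(np.round(c["pose"],4).tolist())
s=r.read_state();print({k:np.round(v,3).tolist() for k,v in s.items()})
E
```

```text
bench.py
jog.py
pics
scene 526.8922002808306 526.8922002808306 331.58089204070535 244.04613431929832
[[0.6689, 0.411, -0.6194, 1.1652], [0.7433, -0.3813, 0.5497, -0.4869], [-0.0102, -0.828, -0.5606, 0.665], [0.0, 0.0, 0.0, 1.0]]
top 464.7741715645081 464.7741715645081 316.5906151103908 241.44901668187674
[[-0.0007, -0.9945, 0.1044, 0.4405], [-0.9999, -0.001, -0.017, 0.0722], [0.017, -0.1044, -0.9944, 1.0211], [0.0, 0.0, 0.0, 1.0]]
{'time': 0.1, 'joint_positions': [-1.352, 0.333, -0.065, 1.461, 0.022, 1.35, -0.088], 'joint_vel': [-0.001, -0.002, -0.001, -0.001, -0.0, 0.001, 0.002], 'joint_torque': [0.001, -62.455, 0.024, -39.072, -0.061, 0.036, 0.0], 'ee_pos': [0.15, 0.607, 0.241], 'eef_rot': [0.121, 0.993, -0.001, -0.0], 'ft_force': [0.135, -0.682, 0.113], 'torque': [0.006, 0.002, -0.007], 'grip_force': 0.0, 'width': 0.087}
```

View pics/scene0.png

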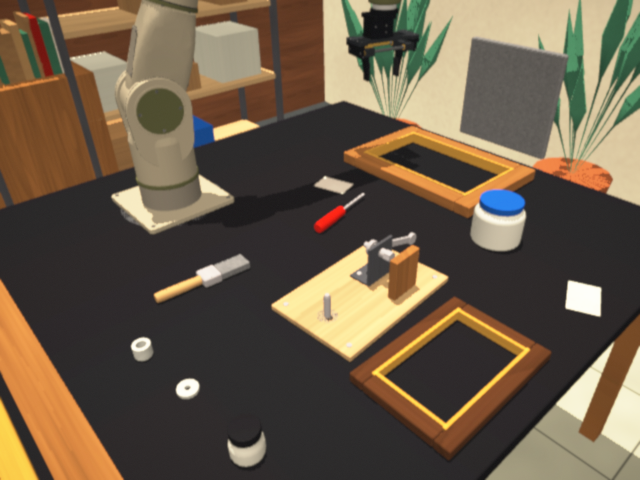

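View pics/top0.png

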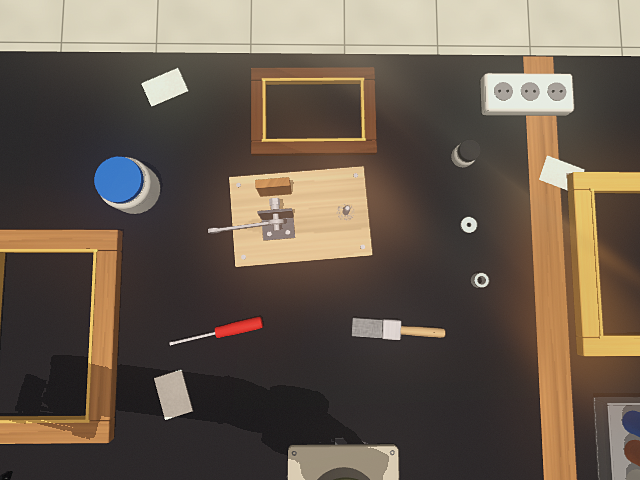

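The scene view shows the spacer at about (142,349), the washer at (188,388), the post at (327,305) and the bracket and board at (380,260)/(403,272). The top view shows the spacer at (480,280), the washer at (469,225), the post at (346,210), the board at (273,186) and the spanner's free end at (212,230).

```bash
cat > h.py <<'E'
from bench import r
import cv2,numpy as np
def ray(c,u,v):
    P=np.array(c["pose"]); d=P[:3,:3]@np.array([(u-c["cx"])/c["fx"],(v-c["cy"])/c["fy"],1]); return P[:3,3],d/np.linalg.norm(d)
def plane(c,u,v,z):
    o,d=ray(c,u,v); return o+d*(z-o[2])/d[2]
def tri(c1,p1,c2,p2):
    (o1,d1),(o2,d2)=ray(c1,*p1),ray(c2,*p2)
    A=np.stack([d1,-d2],1); t=np.linalg.lstsq(A,o2-o1,rcond=None)[0]
    a,b=o1+d1*t[0],o2+d2*t[1]; return (a+b)/2,np.linalg.norm(a-b)
def proj(c,p):
    P=np.linalg.inv(np.array(c["pose"])); q=P[:3,:3]@p+P[:3,3]; return c["cx"]+c["fx"]*q[0]/q[2],c["cy"]+c["fy"]*q[1]/q[2]
E
python3 - <<'E'
from h import *
t=r.camera("top"); s=r.camera("scene")
# base quad in top
hsv=cv2.cvtColor(t["img"],cv2.COLOR_RGB2HSV)
m=cv2.inRange(hsv,(10,40,120),(30,200,255)); roi=np.zeros_like(m); roi[155:280,215:385]=255; m&=roi
m=cv2.morphologyEx(m,cv2.MORPH_CLOSE,np.ones((5,5)))
k=max(cv2.findContours(m,0,1)[0],key=cv2.contourArea)
q=cv2.approxPolyDP(cv2.convexHull(k),6,True)[:,0]; print(q.tolist())
W=np.array([plane(t,*p,.012) for p in q]);print(W.round(4).tolist(),np.linalg.norm(W-np.roll(W,-1,0),axis=1).round(4),W.mean(0))
# minimal area rect on the plane
C=np.array([plane(t,*p,.012)[:2] for p in k[:,0]],np.float32); print(cv2.minAreaRect(C))
def blob(c,x0,x1,y0,y1,th=110):
    g=cv2.cvtColor(c["img"],cv2.COLOR_RGB2GRAY)[y0:y1,x0:x1]; m=(g>th).astype(np.uint8)
    k=max(cv2.findContours(m,0,1)[0],key=cv2.contourArea); (x,y),rr=cv2.minEnclosingCircle(k); b=cv2.boundingRect(k); return (x+x0,y+y0),rr,(b[0]+x0,b[1]+y0,b[2],b[3])
print(blob(t,465,495,265,295)); print(blob(t,455,485,210,240)); print(blob(s,125,160,330,368))
a=cv2.resize(t["img"][160:275,200:380],None,fx=4.4,fy=4.4,interpolation=2)
cv2.imwrite("pics/ta.png",a[:,:,::-1])
b=cv2.resize(s["img"][225:325,305:425],None,fx=4,fy=4,interpolation=2)
d=cv2.resize(s["img"][330:370,120:165],None,fx=6,fy=6,interpolation=2)
e=cv2.resize(t["img"][262:298,462:498],None,fx=4,fy=4,interpolation=2)
M=np.zeros((400,480+280,3),np.uint8); M[:,:480]=b; M[:240,485:485+270]=d; M[250:394,485:485+144]=e
cv2.imwrite("pics/sb.png",M[:,:,::-1])
E
```

```text
[[363, 166], [372, 254], [235, 266], [229, 177]]
[[0.7153, -0.0484, 0.012], [0.519, -0.0659, 0.012], [0.4928, 0.2317, 0.012], [0.6893, 0.2484, 0.012]] [0.1971 0.2987 0.1973 0.2979] [0.60410044 0.09144232 0.012     ]
((0.603739321231842, 0.09349064528942108), (0.20028243958950043, 0.3051203191280365), 4.951442241668701)
((479.6176471710205, 280.5), 8.747319221496582, (471, 273, 18, 14))
((468.3333330154419, 224.4166669845581), 8.090303421020508, (461, 217, 16, 16))
((141.88383865356445, 348.45959663391113), 12.176517486572266, (131, 337, 22, 24))
```

View pics/ta.png

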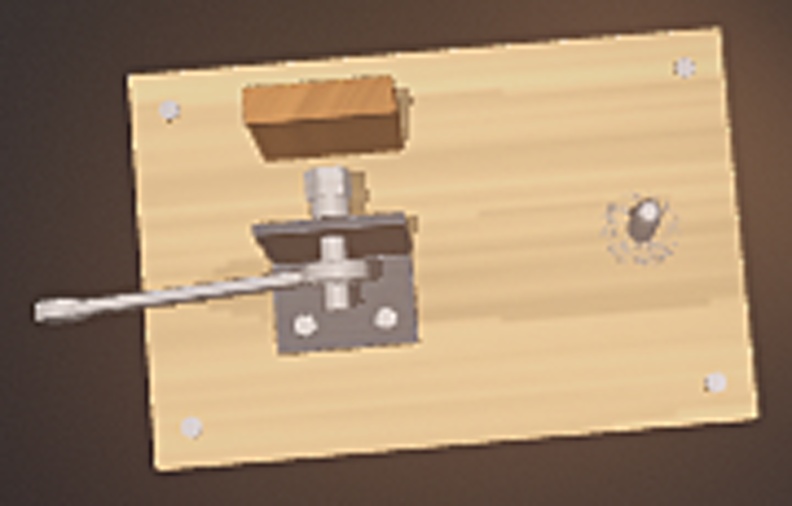

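View pics/sb.png

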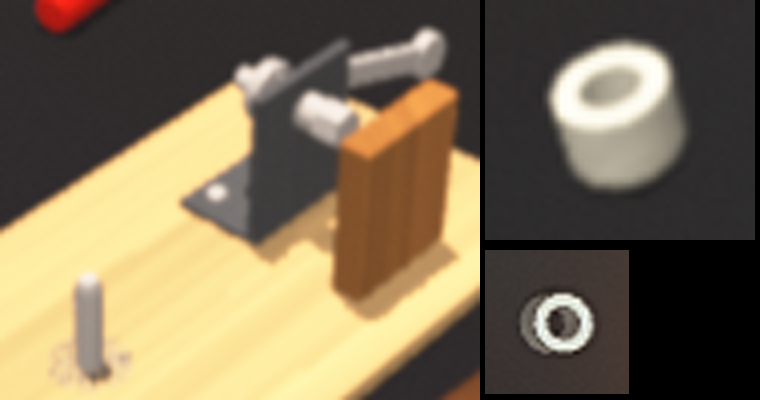

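The crops show the spacer as a bright ring (top view about (480.9,279.9), its top rim in the scene view about (140.6,344.1)). The post tip is at top (347.5,207.5) and scene (327,293.6), and the board and bracket top edges are clear.

Run:
```python
from h import *
t=r.camera("top"); s=r.camera("scene")
def ring(c,x0,x1,y0,y1,th):
    g=cv2.cvtColor(c["img"],cv2.COLOR_RGB2GRAY)[y0:y1,x0:x1]; g=cv2.resize(g,None,fx=4,fy=4,interpolation=2); m=(g>th).astype(np.uint8)
    k=max(cv2.findContours(m,0,1)[0],key=cv2.contourArea); e=cv2.fitEllipse(cv2.convexHull(k)); return ((e[0][0]+.5)/4-.5+x0,(e[0][1]+.5)/4-.5+y0),np.array(e[1])/4
pt=ring(t,465,497,265,295,170); ps=ring(s,125,160,330,368,205); print(pt,ps)
print("spacer top",tri(t,pt[0],s,ps[0]),"plane",plane(t,*pt[0],.025),plane(s,*ps[0],.025))
ta=lambda u,v:((u+.5)/4.4-.5+200,(v+.5)/4.4-.5+160)
sb=lambda u,v:((u+.5)/4-.5+305,(v+.5)/4-.5+225)
for n,a,b,z in(("post",ta(650,210),sb(89,277),.062),("board",ta(321,100),sb(398,119),.1),("bracket",ta(330,222),sb(302,72),.1),("spanend",ta(62,308),sb(430,48),.04)):
    print(n,*[np.round(x,4) for x in tri(t,a,s,b)],plane(t,*a,z).round(4),plane(s,*b,z).round(4))
th=np.radians(4.95); R=np.array([[np.cos(th),-np.sin(th)],[np.sin(th),np.cos(th)]])
c=np.array([.6039,.0920])
for n,p in(("post",(0,-.1)),("head",(.022,.05)),("bracket",(0,.05)),("board",(.058,.05))): print(n,(c+R@np.array(p)).round(4))
print("washer",plane(t,468.3,224.4,.008),"jar",plane(t,468,150,.055))
```

```text
((481.13601875305176, 279.7269468307495), array([13.92592907, 14.3881464 ])) ((140.43092727661133, 344.32917308807373), array([12.72959614, 19.50970268]))
spacer top (array([ 0.46222669, -0.29996289,  0.02354011]), np.float64(0.0019527944192160405)) plane [ 0.46266296 -0.29850949  0.025     ] [ 0.46303693 -0.30110587  0.025     ]
post [ 0.6126 -0.0088  0.0629] 0.0007 [ 0.613  -0.0086  0.062 ] [ 0.6115 -0.0083  0.062 ]
board [0.6569 0.1449 0.0987] 0.0011 [0.6569 0.1452 0.1   ] [0.6578 0.1429 0.1   ]
bracket [0.6    0.1402 0.0991] 0.0013 [0.6003 0.1406 0.1   ] [0.6006 0.1386 0.1   ]
spanend [0.5691 0.2745 0.0378] 0.001 [0.5685 0.2737 0.04  ] [0.5715 0.2723 0.04  ]
post [ 0.6125 -0.0076]
head [0.6215 0.1437]
bracket [0.5996 0.1418]
board [0.6574 0.1468]
washer [ 0.58510672 -0.28088299  0.008     ] jar [ 0.73962109 -0.26949801  0.055     ]
```

The measured heights match the text: spacer top 23.5 mm (25), post tip 62.9 (62), board and bracket tops about 99 (100). The base measures 197 x 298 mm with a yaw of 5°. Now I'll work out the approach to the spacer.

```bash
cat > g.py <<'E'
import sys; from h import *
from scipy.spatial.transform import Rotation as Ro
def go(x,y,z,yaw=None):
    s=r.read_state(); R=Ro.from_quat(s["eef_rot"]); d=R.inv().apply(np.array([x,y,z])-s["ee_pos"])
    ty=R.as_matrix()[:,1]; yw=np.degrees(np.arctan2(ty[1],ty[0]))
    t=0 if yaw is None else np.radians((yw-yaw+90)%180-90)
    print("t",round(s["time"],2),"d",d.round(4),"turn",round(t,4),"yaw",round(yw,2),"tilt",R.as_matrix()[:,2].round(4),"j",np.round(s["joint_positions"],2),"F",np.round(s["ft_force"],1))
if __name__=="__main__": go(*map(float,sys.argv[1:]))
E
python3 g.py .4625 -.2995 .13 42
```

```text
t 0.3 d [-0.5207 -0.8049  0.1114] turn 0.5959 yaw 76.15 tilt [-1.e-04 -5.e-04 -1.e+00] j [-1.35  0.33 -0.06  1.46  0.02  1.35 -0.09] F [ 0.1 -0.1 -0.1]
```

```bash
python3 g.py .52 .15 .24 42
```

```text
t 0.3 d [-0.4689 -0.3547  0.0012] turn 0.5959 yaw 76.15 tilt [-1.e-04 -5.e-04 -1.e+00] j [-1.35  0.33 -0.06  1.46  0.02  1.35 -0.09] F [ 0.1 -0.1 -0.1]
```

```bash
python3 jog.py '[[-0.12,-0.09,0,0.15,0.06],[-0.24,-0.18,0,0.3,0.06],[-0.36,-0.27,0,0.45,0.06],[-0.47,-0.355,0,0.6,0.06],[-0.47,-0.355,0,0.6,0.06],[-0.47,-0.355,0,0.6,0.06],[-0.47,-0.355,0,0.6,0.06],[-0.47,-0.355,0,0.6,0.06],[-0.47,-0.355,0,0.6,0.06],[-0.47,-0.355,0,0.6,0.06],[-0.47,-0.355,0,0.6,0.06],[-0.47,-0.355,0,0.6,0.06]]'; python3 g.py .4625 -.2995 .1
```

```text
time: 1.5
ee_pos: [0.5224, 0.1467, 0.2416]
eef_rot: [0.409, 0.912, 0.0, 0.0]
ft_force: [0.6, 0.9, -1.0]
width: 0.0601
grip_force: 0.0
t 1.5 d [-0.2934 -0.3414  0.1415] turn 0 yaw 41.66 tilt [ 9.e-04 -0.e+00 -1.e+00] j [-0.76  0.15  0.44  1.7  -0.07  1.3   0.43] F [ 0.6  0.9 -1. ]
```

```bash
python3 jog.py '[[-0.293,-0.341,0,0,0.06],[-0.293,-0.341,0,0,0.06],[-0.293,-0.341,0,0,0.06],[-0.293,-0.341,0,0,0.06],[-0.293,-0.341,0,0,0.06],[-0.293,-0.341,0.14,0,0.06],[-0.293,-0.341,0.14,0,0.06],[-0.293,-0.341,0.14,0,0.06],[-0.293,-0.341,0.14,0,0.06],[-0.293,-0.341,0.14,0,0.06],[-0.293,-0.341,0.14,0,0.06],[-0.293,-0.341,0.14,0,0.06]]'; python3 jog.py '[[0,0,0,0,0.06],[0,0,0,0,0.06]]'; python3 g.py .4625 -.2995 .024
python3 - <<'E'
from h import *
s=r.camera("scene"); t=r.camera("top")
a=cv2.resize(s["img"][270:390,80:240],None,fx=2.5,fy=2.5); b=cv2.resize(t["img"][230:330,420:540],None,fx=3,fy=3)
M=np.zeros((300,770,3),np.uint8); M[:,:400]=a; M[:,405:765]=b; cv2.imwrite("pics/p5.png",M[:,:,::-1])
E
```

```text
time: 2.7
ee_pos: [0.4611, -0.2967, 0.1007]
eef_rot: [0.41, 0.912, -0.0, -0.001]
ft_force: [0.2, 0.5, -0.2]
width: 0.0602
grip_force: 0.0
time: 2.9
ee_pos: [0.463, -0.2948, 0.102]
eef_rot: [0.408, 0.913, 0.001, 0.001]
ft_force: [0.3, -0.2, -0.8]
width: 0.0598
grip_force: 0.0
t 2.9 d [-0.0031 -0.0036  0.078 ] turn 0 yaw 41.9 tilt [ 1.8e-03  5.0e-04 -1.0e+00] j [-0.15  0.36  0.76  1.86 -0.28  1.04  1.45] F [ 0.3 -0.2 -0.8]
```

View pics/p5.png

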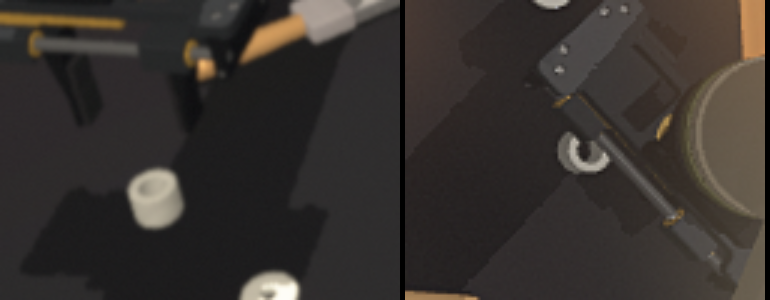

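The gripper hangs above the spacer, fingers either side of it (scene crop (155,198)) with nothing else beneath. Descending.

```bash
python3 jog.py '[[-0.003,-0.004,0.04,0,0.06],[-0.003,-0.004,0.06,0,0.06],[-0.003,-0.004,0.078,0,0.06],[-0.003,-0.004,0.078,0,0.06],[-0.003,-0.004,0.078,0,0.06]]'; python3 g.py .4625 -.2995 .024;python3 g.py .4625 -.2995 .024
```

```text
time: 3.5
ee_pos: [0.4612, -0.3008, 0.0239]
eef_rot: [0.408, 0.913, 0.0, 0.0]
ft_force: [-0.2, 0.2, 0.3]
width: 0.0605
grip_force: 0.0
t 3.5 d [ 0.0001  0.0018 -0.0001] turn 0 yaw 41.8 tilt [ 4.e-04 -1.e-04 -1.e+00] j [-0.08  0.48  0.7   1.9  -0.39  0.9   1.54] F [-0.2  0.2  0.3]
t 3.5 d [ 0.0001  0.0018 -0.0001] turn 0 yaw 41.8 tilt [ 4.e-04 -1.e-04 -1.e+00] j [-0.08  0.48  0.7   1.9  -0.39  0.9   1.54] F [-0.2  0.2  0.3]
```

Close on it and lift.

```bash
python3 jog.py '[[0,0,0,0,0.02],[0,0,0,0,0.02],[0,0,0,0,0.02],[0,0,0,0,0.02],[0,0,0,0,0.02],[0,0,0,0,0.02],[0,0,0,0,0.02],[0,0,0,0,0.02]]' 20; python3 jog.py '[[0,0,-0.04,0,0.02],[0,0,-0.08,0,0.02],[0,0,-0.1,0,0.02],[0,0,-0.1,0,0.02]]';python3 g.py .6125 -.008 .124
python3 - <<'E'
from h import *
s=r.camera("scene"); t=r.camera("top")
a=cv2.resize(s["img"][240:390,60:260],None,fx=3,fy=3); cv2.imwrite("pics/p6.png",a[:,:,::-1])
E
```

```text
time: 4.3
ee_pos: [0.461, -0.301, 0.0234]
eef_rot: [0.409, 0.913, 0.0, 0.0]
ft_force: [-1.5, 1.8, 5.0]
width: 0.0308
grip_force: 20.0
time: 4.7
ee_pos: [0.4621, -0.3019, 0.1258]
eef_rot: [0.409, 0.913, 0.0, 0.002]
ft_force: [1.0, -0.2, -1.1]
width: 0.0304
grip_force: 20.0
t 4.7 d [0.1191 0.3079 0.0021] turn 0 yaw 41.76 tilt [ 0.0043 -0.0013 -1.    ] j [-0.16  0.33  0.78  1.83 -0.26  1.08  1.45] F [ 1.  -0.2 -1.1]
```

View pics/p6.png

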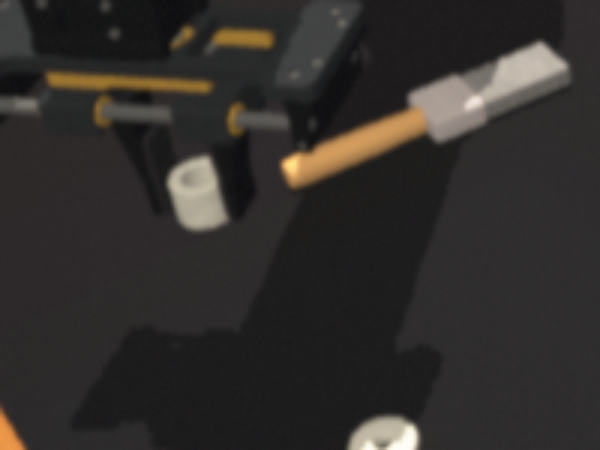

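The spacer is lifted and upright between the pads (picture (203,193)). Carrying it to the post.

```bash
python3 jog.py '[[0.119,0.308,0,0,0.02],[0.119,0.308,0,0,0.02],[0.119,0.308,0,0,0.02],[0.119,0.308,0,0,0.02],[0.119,0.308,0,0,0.02],[0.119,0.308,0,0,0.02],[0.119,0.308,0,0,0.02],[0.119,0.308,0,0,0.02],[0.119,0.308,0,0,0.02],[0.119,0.308,0,0,0.02],[0.119,0.308,0,0,0.02]]'; python3 jog.py '[[0,0,0,0,0.02],[0,0,0,0,0.02]]';python3 g.py .6125 -.0083 .094
python3 - <<'E'
from h import *
s=r.camera("scene"); t=r.camera("top"); p=s["img"][190:340,230:430]
a=cv2.resize(p,None,fx=3,fy=3,interpolation=2); cv2.imwrite("pics/p7.png",a[:,:,::-1])
E
```

```text
time: 5.9
ee_pos: [0.6106, -0.0087, 0.1228]
eef_rot: [0.41, 0.912, -0.0, -0.0]
ft_force: [0.2, 0.3, -1.0]
width: 0.0308
grip_force: 20.0
time: 6.1
ee_pos: [0.6111, -0.0076, 0.1233]
eef_rot: [0.409, 0.913, 0.0, -0.0]
ft_force: [0.1, 0.3, 0.2]
width: 0.0307
grip_force: 20.0
t 6.1 d [-0.0014  0.0006  0.0293] turn 0 yaw 41.71 tilt [ 1.e-04  2.e-04 -1.e+00] j [-0.57  0.45  0.64  1.67 -0.29  1.12  0.89] F [0.1 0.3 0.2]
```

View pics/p7.png

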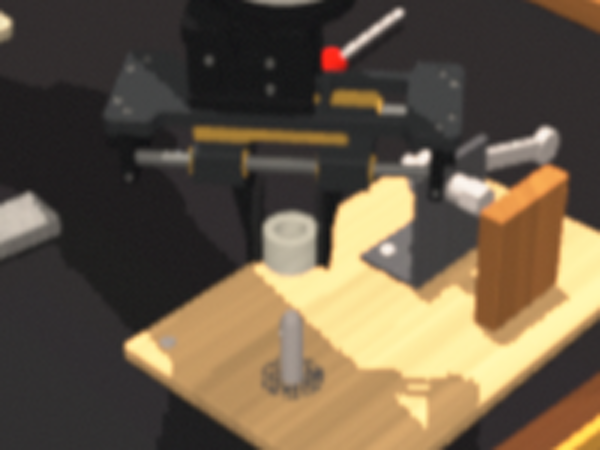

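The spacer hangs at picture (291,243), laterally in line with the post at (291,345). I'll check the depth too.

Run:
```python
from h import *
s=r.camera("scene")
for z in (.122,.124,.126): print(plane(s,326.7,266.0,z).round(4))
for u,v in((291,314),): print("post tip",plane(s,230+(u+.5)/3-.5,190+(v+.5)/3-.5,.062).round(4))
print(r.read_state()["ee_pos"])
```

```text
[ 0.6099 -0.006   0.122 ]
[ 0.6119 -0.0078  0.124 ]
[ 0.614  -0.0096  0.126 ]
post tip [ 0.6123 -0.0095  0.062 ]
[ 0.61123771 -0.00715458  0.12327577]
```

```bash
python3 jog.py '[[-0.0005,0,0.03,0,0.02],[-0.0005,0,0.035,0,0.02],[-0.0005,0,0.04,0,0.02],[-0.0005,0,0.044,0,0.02],[-0.0005,0,0.048,0,0.02],[-0.0005,0,0.048,0,0.02]]'
```

```text
time: 6.85
ee_pos: [0.6116, -0.0074, 0.0752]
eef_rot: [0.409, 0.913, 0.0, -0.0]
ft_force: [0.2, -0.1, -0.4]
width: 0.0307
grip_force: 20.0
```

No contact force at 11 mm below the tip, so the spacer is on the post. Lowering it to the base.

```bash
python3 jog.py '[[0,0,0.01,0,0.02],[0,0,0.02,0,0.02],[0,0,0.028,0,0.02],[0,0,0.033,0,0.02],[0,0,0.036,0,0.02],[0,0,0.0385,0,0.02],[0,0,0.0385,0,0.02]]'
```

```text
time: 7.55
ee_pos: [0.6115, -0.0074, 0.0365]
eef_rot: [0.409, 0.913, -0.0, -0.0]
ft_force: [0.1, -0.5, -1.0]
width: 0.0308
grip_force: 20.0
```

```bash
python3 jog.py '[[0,0,0.001,0,0.02],[0,0,0.001,0,0.02],[0,0,0.001,0,0.06],[0,0,0.001,0,0.06],[0,0,0.001,0,0.06],[0,0,0.001,0,0.06],[0,0,0.001,0,0.06],[0,0,0.001,0,0.06]]'; python3 jog.py '[[0,0,-0.04,0,0.06],[0,0,-0.08,0,0.06],[0,0,-0.12,0,0.06],[0,0,-0.15,0,0.06],[0,0,-0.15,0,0.06],[0,0,-0.15,0,0.06]]'; python3 g.py .6225 .1438 .186 95
```

```text
time: 8.35
ee_pos: [0.6116, -0.0074, 0.0357]
eef_rot: [0.409, 0.913, 0.0, -0.0]
ft_force: [0.2, 0.0, 0.2]
width: 0.0591
grip_force: 0.0
time: 8.95
ee_pos: [0.6118, -0.0073, 0.186]
eef_rot: [0.409, 0.913, 0.0, 0.0]
ft_force: [0.2, -0.2, -0.8]
width: 0.0597
grip_force: 0.0
t 8.95 d [1.056e-01 1.086e-01 1.000e-04] turn -0.9289 yaw 41.78 tilt [ 1.e-03  6.e-04 -1.e+00] j [-0.59  0.39  0.67  1.6  -0.25  1.24  0.86] F [ 0.2 -0.2 -0.8]
```

```bash
python3 jog.py '[[0.03,0.03,0,-0.15,0.06],[0.06,0.06,0,-0.3,0.06],[0.09,0.09,0,-0.45,0.06],[0.105,0.108,0,-0.6,0.06],[0.105,0.108,0,-0.75,0.06],[0.105,0.108,0,-0.9,0.06],[0.105,0.108,0,-0.93,0.06],[0.105,0.108,0,-0.93,0.06],[0.105,0.108,0,-0.93,0.06]]'; python3 g.py .6225 .1435 .08 95
python3 - <<'E'
from h import *
s=r.camera("scene"); t=r.camera("top"); p=s["img"][180:330,290:490]
a=cv2.resize(p,None,fx=3,fy=3,interpolation=2); cv2.imwrite("pics/p8.png",a[:,:,::-1])
E
```

```text
time: 9.85
ee_pos: [0.622, 0.1426, 0.1851]
eef_rot: [-0.042, 0.999, -0.0, -0.0]
ft_force: [-0.9, -0.7, 0.5]
width: 0.0599
grip_force: 0.0
t 9.85 d [-0.0007  0.0009  0.1051] turn -0.0028 yaw 94.84 tilt [-9.e-04 -2.e-04 -1.e+00] j [-0.64  0.41  0.45  1.52 -0.19  1.25  1.49] F [-0.9 -0.7  0.5]
```

View pics/p8.png

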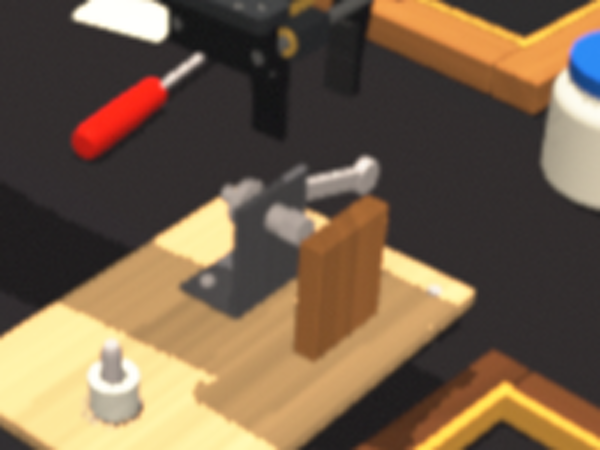

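The spacer sits flat round the post (picture (113,390)), and the gripper is above the gap with the closing line along the stand's y. I'll descend into the gap in two steps.

```bash
python3 jog.py '[[-0.001,0.001,0.04,0,0.06],[-0.001,0.001,0.06,0,0.06],[-0.001,0.001,0.075,0,0.06],[-0.001,0.001,0.085,0,0.06],[-0.001,0.001,0.085,0,0.06]]'; python3 jog.py '[[0,0,0.01,0,0.06],[0,0,0.02,0,0.06],[0,0,0.024,0,0.06],[0,0,0.024,0,0.06]]'; python3 g.py .6225 .1435 .076 95
```

```text
time: 10.45
ee_pos: [0.6227, 0.1438, 0.0998]
eef_rot: [-0.044, 0.999, -0.0, -0.001]
ft_force: [0.3, 0.5, 0.6]
width: 0.0596
grip_force: 0.0
time: 10.85
ee_pos: [0.6227, 0.1439, 0.076]
eef_rot: [-0.044, 0.999, -0.0, -0.001]
ft_force: [-0.6, -0.4, 0.0]
width: 0.0599
grip_force: 0.0
t 10.85 d [ 0.0003 -0.0003 -0.    ] turn 0.0009 yaw 95.05 tilt [-1.1e-03 -3.0e-04 -1.0e+00] j [-0.62  0.52  0.42  1.62 -0.23  1.05  1.53] F [-0.6 -0.4  0. ]
```

```bash
python3 jog.py '[[0,0,0,0,0.01],[0,0,0,0,0.01],[0,0,0,0,0.01],[0,0,0,0,0.01],[0,0,0,0,0.01],[0,0,0,0,0.01],[0,0,0,0,0.01],[0,0,0,0,0.01],[0,0,0,0,0.01]]' 10; python3 jog.py '[[0,0,0,0,0.01],[0,0,0,0,0.01],[0,0,0,0,0.01]]' 40
```

```text
time: 11.75
ee_pos: [0.6233, 0.1431, 0.0768]
eef_rot: [-0.044, 0.999, -0.0, 0.0]
ft_force: [0.6, -4.1, 1.0]
width: 0.0202
grip_force: 9.9
time: 12.05
ee_pos: [0.6233, 0.1431, 0.0768]
eef_rot: [-0.044, 0.999, -0.0, 0.0]
ft_force: [-0.0, -5.8, 2.0]
width: 0.0192
grip_force: 39.2
```

```bash
cat > sp.py <<'E'
from h import *
s=r.camera("scene"); p=s["img"][225:265,375:425]
g=cv2.cvtColor(p,cv2.COLOR_RGB2GRAY); m=(g>120).astype(np.uint8); hs=cv2.cvtColor(p,cv2.COLOR_RGB2HSV); m&=(hs[:,:,1]<60).astype(np.uint8)
k=max(cv2.findContours(m,0,1)[0],key=cv2.contourArea); x,y,w,h=cv2.boundingRect(k); print("spanner blob",x+375,y+225,w,h)
# free-end disc: rightmost part of the blob
q=np.argwhere(m[:,x+w-8:x+w]); c=(q.mean(0)[1]+x+w-8+375,q.mean(0)[0]+225); print("end px",np.round(c,1))
th=np.radians(5);R=np.array([[np.cos(th),-np.sin(th)],[np.sin(th),np.cos(th)]])
for a in(.32,.2,.1,0,-.1):
    xy=np.array([.6039,.092])+R@np.array([-.02,.05+.143*np.cos(a)]); print(a,np.round(proj(s,np.array([*xy,.078-.143*np.sin(a)])),1))
a=cv2.resize(s["img"][170:290,330:490],None,fx=3.5,fy=3.5,interpolation=2); cv2.imwrite("pics/sp%d.png"%(r.read_state()["time"]*100),a[:,:,::-1])
E
python3 sp.py; ls pics
```

```text
spanner blob 404 235 12 9
end px [410.5 239. ]
0.32 [411.5 238.1]
0.2 [413.3 230.9]
0.1 [414.4 224.9]
0 [415.1 219.1]
-0.1 [415.4 213.5]
p5.png
p6.png
p7.png
p8.png
sb.png
scene0.png
sp1210.png
ta.png
top0.png
```

The spanner is still at its stop (end px 239 against 238 predicted), because friction jams the squeezed hex. I'll slide the pads upward with a small bias on the +y pad to work it round.

```bash
python3 jog.py '[[0,-0.003,0,0,0.01],[0,-0.003,-0.002,0,0.01],[0,-0.003,-0.004,0,0.01],[0,-0.003,-0.004,0,0.01]]' 40;python3 sp.py | head -2
```

```text
time: 12.5
ee_pos: [0.6231, 0.1429, 0.0773]
eef_rot: [-0.045, 0.999, 0.0, -0.0]
ft_force: [15.5, 4.6, -32.0]
width: 0.0189
grip_force: 44.9
spanner blob 404 235 12 9
end px [410.8 238.9]
```

```bash
python3 jog.py '[[0,-0.003,0.004,0,0.01],[0,-0.006,0.004,0,0.01],[0,-0.006,0.002,0,0.01],[0,-0.006,0,0,0.01],[0,-0.006,-0.002,0,0.01],[0,-0.006,-0.004,0,0.01],[0,-0.006,-0.004,0,0.01]]' 15;python3 sp.py | head -2
```

```text
time: 13.25
ee_pos: [0.622, 0.1426, 0.0825]
eef_rot: [-0.047, 0.999, 0.004, -0.001]
ft_force: [1.7, 17.8, -16.5]
width: 0.0188
grip_force: 15.0
spanner blob 391 252 3 6
end px [391.9 254.5]
```

```bash
python3 jog.py '[[0,0,0,0,0.01],[0,0.003,0,0,0.01],[0,0.006,0.001,0,0.01],[0,0.008,0.002,0,0.01],[0,0.008,0.002,0,0.01]]' 50; sed -i 's/225:265,375:425/195:250,400:430/; s/375/400/g; s/+225/+195/g' sp.py; python3 sp.py; ls pics|grep sp
```

```text
time: 13.8
ee_pos: [0.6221, 0.1429, 0.0824]
eef_rot: [-0.044, 0.999, -0.0, -0.001]
ft_force: [-5.6, -0.5, -0.1]
width: 0.0179
grip_force: 50.0
sp1210.png
sp1255.png
sp1330.pngTraceback (most recent call last):
  File "sp.py", line 4, in <module>
    k=max(cv2.findContours(m,0,1)[0],key=cv2.contourArea); x,y,w,h=cv2.boundingRect(k); print("spanner blob",x+400,y+195,w,h)
ValueError: max() iterable argument is empty
```

Run:
```python
from h import *
s=r.camera("scene");t=r.camera("top")
a=cv2.resize(s["img"][170:320,310:470],None,fx=2.5,fy=2.5,interpolation=2);b=cv2.resize(t["img"][160:275,195:365],None,fx=2.3,fy=2.3,interpolation=2)
M=np.zeros((375,400+b.shape[1],3),np.uint8); M[:,:400]=a; M[:b.shape[0],400:]=b
cv2.imwrite("pics/p9.png",M[:,:,::-1])
```

```text
(no output)
```

View pics/p9.png

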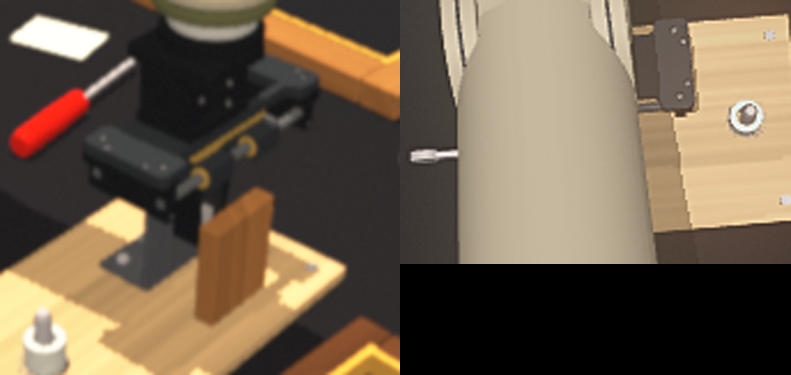

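The scene view hides the raised spanner end behind the gripper; the top view shows it at picture (412–455,155). The spacer stays seated. I'll use the top view to check the level.

Run:
```python
from h import *
t=r.camera("top"); g=cv2.cvtColor(t["img"],cv2.COLOR_RGB2GRAY)[205:250,195:219]
m=(g>110).astype(np.uint8); x,y,w,h=cv2.boundingRect(m); print("tip px",x+195,"rows",y+205,h, "col-mean row",[round(float(np.argwhere(m[:,i]).mean())+205,1) for i in range(x,x+w) if m[:,i].any()])
g0=cv2.cvtColor(cv2.imread("pics/top0.png"),cv2.COLOR_BGR2GRAY)[205:250,195:225]; m=(g0>110).astype(np.uint8);x,y,w,h=cv2.boundingRect(m);print("start tip",x+195,y+205,h)
th=np.radians(5);R=np.array([[np.cos(th),-np.sin(th)],[np.sin(th),np.cos(th)]])
for a in(.32,.2,.1,0,-.1,-.2):
    f=lambda L:np.round(proj(t,np.array([*(np.array([.6039,.092])+R@np.array([-.02,.05+L*np.cos(a)])),.078-L*np.sin(a)])),1)
    print(a,"tip",f(.156),"end",f(.143))
print(r.read_state()["joint_positions"],r.read_state()["grip_force"])
```

```text
tip px 200 rows 225 6 col-mean row [227.5, 227.5, 227.0, 227.0, 227.5, 227.2, 227.2, 226.5, 226.5, 226.5, 227.0, 227.5, 227.0, 227.0, 226.5, 226.5, 226.0, 226.0, 226.0]
start tip 208 227 6
0.32 tip [208.2 231.1] end [213.6 230.4]
0.2 tip [204.1 230.2] end [209.9 229.5]
0.1 tip [201.3 229.3] end [207.4 228.7]
0 tip [199.1 228.4] end [205.5 227.8]
-0.1 tip [197.7 227.3] end [204.3 226.9]
-0.2 tip [197.  226.2] end [203.8 225.8]
[-0.61557438  0.51390956  0.4197028   1.61340928 -0.23167768  1.06625737
  1.52811194] 49.99984870199114
```

The tip has gone from px 208.2 (0.32) to 200, where level predicts 199.1, so the angle is about 0.03 rad. The opening also dropped by the corner-to-flat amount. Settle briefly, then hand in.

```bash
python3 jog.py '[[0,0,0,0,0.01],[0,0,0,0,0.01],[0,0,0,0,0.01],[0,0,0,0,0.01],[0,0,0,0,0.01]]' 50; python3 -c "
from bench import r
print(r.close_job())"
```

```text
time: 14.5
ee_pos: [0.6221, 0.1429, 0.0824]
eef_rot: [-0.044, 0.999, 0.0, -0.001]
ft_force: [-5.2, 0.2, 0.2]
width: 0.018
grip_force: 50.0
the job is handed in; nothing more can be done
None
```

I handed the job in at 14.5 s: the spacer is seated on the post and let go, and the bolt head is held at 50 N with the spanner about 0.03 rad from level by the top camera; the hand-in gave no verdict.

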